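# Clamp a head bolt in the ratchet vise

### The job

The long head bolt lying in the ratchet vise is still loose, and the ratchet is set to open. Throw the ratchet's little thumb lever fully over to the clockwise side so that it tightens, then swing the handle back and forth by its knob, ratcheting the jaw closed until it just holds the bolt firmly in its trough. Stop as soon as you feel the handle stiffen, because overtightening marks the shank; then let go, and leave the other things on the bench where they are.

Things in the scene. Friction and masses are not known exactly. Their poses are not given: they have to be found in the camera images.
- spindle (a point): Top centre of the vise's upright ratchet spindle, 93.5 mm above the bench: vertical axis of the handle and the toothed wheel (49 mm across, 16 teeth, 0.39 rad apart). The vise is screwed down: black base plate 100 x 180 x 12 mm, grey post under the ratchet, jaw and anvil opposite the handle. Axes are the vise's: z up, y towards the handle at mid swing; the jaw closes along -y.
- knob (a point): Axis point of the handle's upright round black knob, 93.5 mm above the bench, 140 mm from the spindle axis. Knob 20 mm in diameter, 70 to 117 mm above the bench, does not spin. Force square to the bar here while moving (it fades at a stop): 2 to 3 N back, jerks at teeth, 4 to 5 N driving freely, 7 to 11 N with the bolt held well, 14 N overtightened. Axes: x along the bar, outward; z up.
- handle (a joint): Angle of the flat black bar (22 mm wide, top at 70 mm) in rad, growing clockwise from above; 0 = along the vise's +y; stops at -0.6 and 0.6 (they feel stiff too). Starts within 0.3 of 0. Set clockwise, a clockwise swing turns the wheel and the swing back slips over teeth (play under 0.5 rad). A full swing turns the wheel 0.6 to 1.1 rad; 1.3 to 2.1 rad are needed in all.
- lever (a joint): Angle of the thumb lever about its pivot on the bar, rad, growing clockwise from above: near -0.4 (start) the ratchet drives counterclockwise and opens the jaw, near 0.4 it drives clockwise and closes it; stops at -0.45 and 0.45. It stays where it is left; about 2 to 4 N at its tab moves it.
- lever_tab (a point): Middle of the thumb lever's upright steel tab, 10 mm (along the lever) x 7 mm, from 84 to 110 mm above the bench; this point is 100 mm up. The lever pivots on the bar 42 mm from the spindle and points outward; the tab is 33 mm from the pivot, so it lies up to 14 mm to either side of the bar's centreline. Push it sideways. Beneath the tab the lever's arm is at 84 to 89 mm.
- jaw: Sliding steel jaw. Origin: centre of its pressing face, 50 mm wide, 24 mm tall, 35.5 mm above the bench; axes as the vise's; closes along -y, 8 mm per rad of wheel turn. Once on the bolt its drive yields like a stiff spring: force grows about 450 N per rad of handle (45 N for 14 mm at the knob); 1 N more at the knob is about 17 N more on the bolt. Friction holds it when let go.
- anvil: Fixed steel anvil on the vise plate, 60 mm wide, 36 mm tall; its place along the plate varies by some mm. Origin: at the height of the plate's top (12 mm above the bench), on the face that looks to the jaw; y towards the jaw. At its foot a shallow trough 14 mm wide keeps the bolt.
- bolt: Loose dark steel flange bolt lying in the trough across the vise: shank 12 mm in diameter and 120 mm long, head at its +x end 21 mm in diameter, 0.13 kg. Origin: middle of the shank, on its axis, 26 mm above the bench; x along the shank. It need not be handled.
- bolt_stand: Bystander: black slotted steel stand 70 x 220 mm with five upright bolts, 137 mm tall. Origin: centre of its underside.
- gauge_base: Bystander: blue height gauge base 90 x 120 mm with a short column, 142 mm tall. Origin: centre of its underside.
- brass_weight: Bystander: squat brass reference weight 52 mm in diameter, 58 mm tall. Origin: centre of its underside.
Not all that is in view belongs to the job. Of the things shaped like the bolt, the steel one is meant.

How it is judged (in metres and radians):
On the way, in this order (a step that is already met when the one before it is completed fails the run):
1. the thumb lever is thrown over to the clockwise side (value of joint lever above 0.25 rad), for 0.2 s.
2. the jaw clamps the bolt (contact force between jaw and bolt above 20 N and value of joint lever above 0.25 rad), for 0.2 s.
At the end, for the whole second after the job is handed in: Jaw presses bolt with over 20 N and bolt presses anvil with over 15 N; thumb lever above 0.25 rad (clockwise side); bolt at rest in its trough: within 30 mm of the anvil's middle, axis 3 to 10 mm from the anvil's face, 10 to 19 mm above the plate, within 0.1 rad of the trough's line (all of step 2 and contact force between bolt and anvil above 15 N and x of bolt in the frame of anvil between -0.03 and 0.03 m and y of bolt in the frame of anvil between 0.003 and 0.01 m and z of bolt in the frame of anvil between 0.01 and 0.019 m and angle between the x axis of bolt and the x axis of anvil, either way round below 0.1 rad and linear speed of bolt below 0.02 m/s); the robot touches nothing.
It fails at once if the jaw presses the bolt with more than 180 N (contact force between jaw and bolt above 180 N).
It fails at once if the bolt stand is moved by more than 15 mm (distance of bolt_stand from where it was at the start of the episode above 0.015 m).
It fails at once if the height gauge base is moved by more than 15 mm (distance of gauge_base from where it was at the start of the episode above 0.015 m).
It fails at once if the brass weight is moved by more than 15 mm (distance of brass_weight from where it was at the start of the episode above 0.015 m).
It also fails if it takes over 64 s, if anything falls off the work surface, if the arm or the gripper's body presses on something with over 40 N, if the wrist force passes 120 N, or if a joint passes its speed limit or range.

### The arm

A 7-joint arm with a two-finger parallel gripper is mounted at the origin on the work surface. World frame = base frame: x ahead of the robot, y to its left, z up, the work surface at z = 0. Lengths are in m, angles in degrees, forces in N, time in s.
With the tool pointing down it reaches from about 0.4 to 0.9 m from the base axis. Payload 5.5 kg.
Tool frame: the origin (TCP) lies at the centre of the arm's flange, where the gripper is bolted on; the fingertips stand 173 mm ahead of it and the grasp point (between the pads) lies 155 mm ahead of it; y points along the fingers, x is the direction in which the jaws open and shut, and the axes are right-handed (so a half turn about y gives the same grasp; the last joint's range is limited). The gripper opens to 85 mm and grips with 20 to 120 N. Pads are 22 mm wide; open, the fingers measure 114 mm over their backs; the gripper's body (76 mm by 85 mm) begins 54 mm behind the grasp point. The pads swing forward as they close: fully open they stand 13 mm farther back than shut.
Start: joints at [-49.836, 28.699, -24.465, 88.831, 12.651, 65.22, -12.049], TCP at [0.276, 0.589, 0.405] pointing down, gripper open.
Joint ranges: [-164.97, 164.97], [-17.58, 116.51], [-87.97, 89.64], [11.32, 138.91], [-80.73, 260.73], [10.89, 115.49], [-147.41, 147.41]. Speed limits (degrees/s): [147.25, 147.25, 180, 180, 180, 180, 180].

### API

Orientations are given as [roll, pitch, yaw] about the fixed x, y, z axes, in that order (R = Rz(yaw) Ry(pitch) Rx(roll)).
In Python, from cell import robot gives the robot as it stands. The module is installed in compiled form; this text tells all that it offers.
- The arm moves only by the shell command python3 -m handwheel 'ROWS' [OPENING] [FORCE]. ROWS is JSON, a list of rows, each a list of 6 numbers: the shift along the tool's x, y, z in cm, then the turn, a rotation vector about the tool's x, y, z in degrees. In form: [[x, y, z, rx, ry, rz], ...]. A call has 1 to 12 rows; each row shifts and turns the commanded pose from where the row before left it, along the tool's axes as they then stand; what a row does not reach is not made up. A row lasts 1/10 s, in which the tool goes at most 50 mm and 8.59 degrees, less where a joint would pass 70% of its speed; a pose out of reach is approached as far as the arm can. A call is refused whole if a number of a shift passes 5 or a number of a turn 8.59, either way. A call with a gripper value outside its range is refused whole. OPENING is the closure, from -1 (fully open) to 1 (shut), so that 0 is half open, set as the call begins (- or left out, the last holds). The fingers move at their own pace and stop on an object; FORCE is the grip in N (left out, the last holds). Time passes only in rows, so rows that do not move let the fingers close. It gives the time, the measured TCP pose, the force and the opening at its end, in the units of the state.
- robot.read_state(): the state, without advancing time (a new reading comes with each control period).
- robot.get_image(name): name is "scene" or "top" or "wrist"; returns the picture (480x640x3 uint8, blue, green, red); there is no depth.
- robot.camera_model(name): a dict with "fx", "fy", "cx", "cy" (pixels), "distortion" ([k1, k2, p1, p2, k3] as OpenCV has them; the pictures are not rectified), "R" (3x3) and "t" (3): a world point X has camera coordinates R X + t; the wrist camera has in their place "T_tool_cam" (4x4, takes a point from camera to tool coordinates, whose origin is the TCP and whose axes are the tool frame's). Camera axes: x right, y down, z forward; pixel columns grow to the right and rows downward; lengths in m; the calibration is good to about 2 mm. A picture is of the moment at which its call begins: read the wrist's pose just before it. camera_model takes no time and is no camera call.
- robot.close_job(): hands the job in, once; it reports no verdict.
The state is a dict: "time_s": time; "joint_pos": joint angles; "joint_vel": joint speeds; "joint_efforts": joint torques, N m; "tcp_pos": TCP position; "tcp_rot": TCP orientation; "ft_force": force on the tool from outside, world axes, zero at the start; "ft_torque": the same for the moment, N m; "width": finger opening in m.
Only numpy, scipy, OpenCV 4.12 (cv2) and the standard library are available. Lean on these libraries where they do the work, as an engineer would, in place of code of your own. Each camera call takes 0.05 s, during which the arm holds its last target. There are 200 camera calls.

## Working session

There is one attempt and no reset: what is moved stays moved. The work goes in short steps, Python scripts to look and compute and a shell command to move; the robot and the scene stay as the last step left them, time stands still between calls to the robot, and variables do not carry over. Pictures are saved under pics/ and viewed, about 8 in all and at most 12, crops included, and the job is handed in when it is done.

```bash
mkdir -p pics; cat > h.py <<'E'
import numpy as np, cv2
from scipy.spatial.transform import Rotation as Ro
from cell import robot
def cam(name, st=None):
    m=robot.camera_model(name); K=np.array([[m['fx'],0,m['cx']],[0,m['fy'],m['cy']],[0,0,1.]]); d=np.array(m['distortion'],float)
    if 'R' in m: R=np.array(m['R']);t=np.array(m['t'])
    else:
        st=st or robot.read_state(); T=np.eye(4); T[:3,:3]=Ro.from_euler('xyz',st['tcp_rot'],degrees=True).as_matrix(); T[:3,3]=st['tcp_pos']
        W=np.linalg.inv(T@np.array(m['T_tool_cam'])); R=W[:3,:3]; t=W[:3,3]
    return K,d,R,t
def plane(c,uv,z):
    K,d,R,t=c; p=cv2.undistortPoints(np.array(uv,float).reshape(-1,1,2),K,d)[:,0]
    r=np.c_[p,np.ones(len(p))]@R; o=-R.T@t
    return o+r*((z-o[2])/r[:,2])[:,None]
def proj(c,X):
    K,d,R,t=c; return cv2.projectPoints(np.array(X,float).reshape(-1,3),cv2.Rodrigues(R)[0],t,K,d)[0][:,0]
E
python3 - <<'E'
from h import *
s=robot.read_state(); print({k:np.round(v,3) for k,v in s.items()})
for n in ('scene','top'):
    cv2.imwrite(f'pics/{n}0.png',robot.get_image(n)); K,d,R,t=cam(n); print(n,(-R.T@t).round(3),R.round(2).tolist(),K[0,0])
E
```

```text
{'time_s': np.float64(0.0), 'joint_pos': array([-49.835,  28.755, -24.454,  88.891,  12.653,  65.218, -12.049]), 'joint_vel': array([-0.06 , -0.041,  0.042, -0.007,  0.015, -0.09 , -0.04 ]), 'joint_efforts': array([ 1.0000e-03, -5.6952e+01, -5.8160e+00, -2.8094e+01,  1.1000e-02,
        1.2000e-02,  0.0000e+00]), 'tcp_pos': array([0.275, 0.588, 0.404]), 'tcp_rot': array([-89.997,   0.111,  64.92 ]), 'ft_force': array([-0.23 , -0.472,  0.826]), 'ft_torque': array([-0.009, -0.002,  0.046]), 'width': np.float64(0.085)}
scene [ 1.    -0.338  0.915] [[0.55, 0.84, 0.01], [0.7, -0.45, -0.55], [-0.46, 0.31, -0.83]] 486.8026857981173
top [0.374 0.002 1.131] [[-0.03, -1.0, 0.01], [-0.98, 0.03, -0.17], [0.17, -0.01, -0.98]] 509.81184732232435
```

View pics/top0.png

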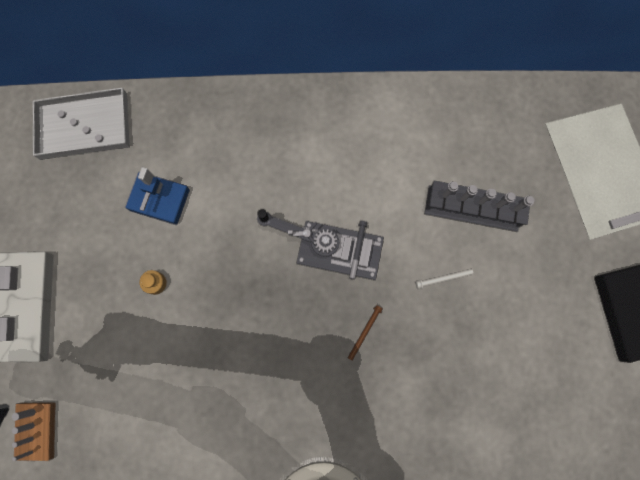

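View pics/scene0.png

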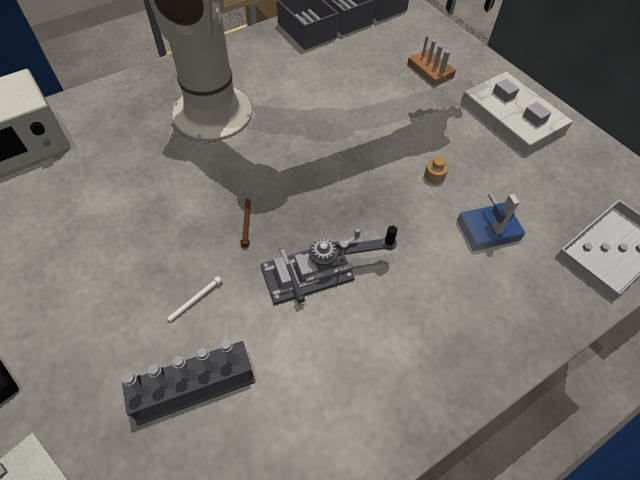

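The top view shows the ratchet wheel near (325,240), the knob near (263,215) and the bolt across the vise near (360,250). The scene view shows the wheel at (323,250), the knob at (391,236) and the tab at (357,236). I'll enlarge both around the vise.

```bash
python3 - <<'E'
from h import *
a=cv2.imread('pics/top0.png')[195:285,245:395]; b=cv2.imread('pics/scene0.png')[215:310,255:405]
a=cv2.resize(a,None,fx=5.3,fy=5.3,interpolation=cv2.INTER_CUBIC)[:,:795]; b=cv2.resize(b,None,fx=5.3,fy=5.3,interpolation=cv2.INTER_CUBIC)[:,:795]
b=cv2.convertScaleAbs(b,alpha=1.3)
cv2.imwrite('pics/c1.png',a);cv2.imwrite('pics/c2.png',b)
c=cam('top'); print(plane(c,[[325,240],[263,214]],.0935))
c=cam('scene'); print(plane(c,[[323,248]],.0935),plane(c,[[392,229]],.117))
E
```

```text
[[ 0.56671144 -0.01859247  0.0935    ]
 [ 0.62539325  0.10936776  0.0935    ]]
[[ 0.57449757 -0.02523144  0.0935    ]] [[0.62354699 0.1073812  0.117     ]]
```

View pics/c1.png

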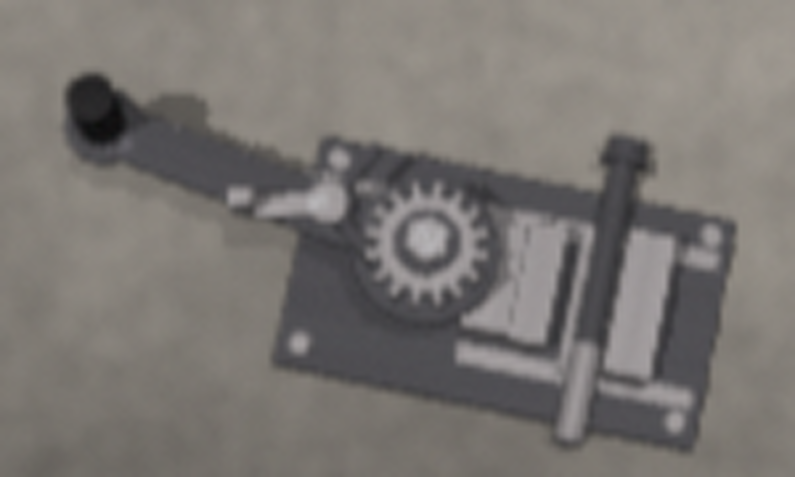

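View pics/c2.png

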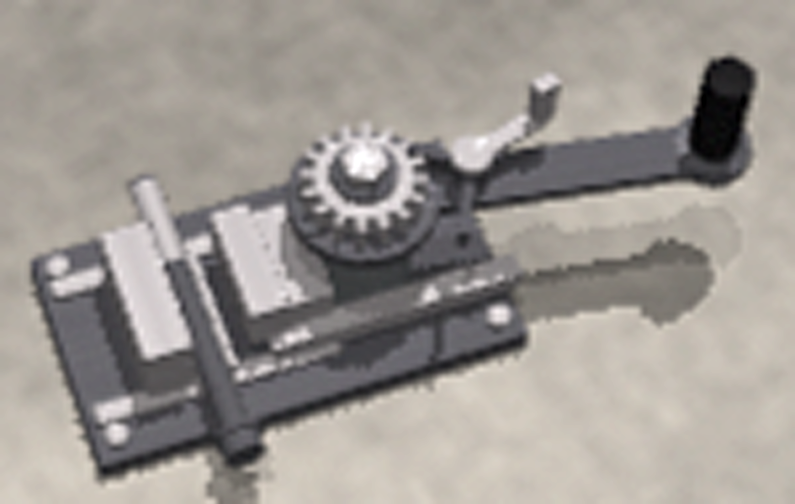

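```bash
python3 - <<'E'
from h import *
T=cam('top');S=cam('scene')
a=lambda p:np.array(p)/5.3+[245,195]
b=lambda p:np.array(p)/5.3+[255,215]
for n,z,p,q in (('spin',.0935,(428,238),(363,155)),('knobtop',.117,(93,97),(730,75)),('tabtop',.11,(239,193),(545,82))):
    print(n,plane(T,a(p),z).round(4),plane(S,b(q),z).round(4))
    N=[]
    for c,uv in((T,a(p)),(S,b(q))):
        K,d,R,t=c; N.append((cv2.undistortPoints(uv.reshape(1,1,2),K,d)[0,0],np.c_[R,t]))
    X=cv2.triangulatePoints(N[0][1],N[1][1],N[0][0],N[1][0])[:,0]; print('  tri',(X[:3]/X[3]).round(4))
P=plane(T,[a(p) for p in((325,135),(735,222),(693,447),(275,363))],.012); print(P.round(4))
e=(P[0]+P[3]-P[1]-P[2]); print('vise y dir deg',np.degrees(np.arctan2(e[1],e[0])),np.linalg.norm(e)/2, np.linalg.norm(P[0]-P[3]))
B=plane(T,[a((627,150)),a((573,435))],.026); print('bolt',B.round(4))
E
```

```text
spin [[ 0.5669 -0.0202  0.0935]] [[ 0.5676 -0.0194  0.0935]]
  tri [ 0.5672 -0.0197  0.0932]
knobtop [[0.6212 0.1079 0.117 ]] [[0.6246 0.1084 0.117 ]]
  tri [0.6226 0.1091 0.1138]
tabtop [[0.5834 0.0525 0.11  ]] [[0.586  0.0509 0.11  ]]
  tri [0.5841 0.0527 0.1064]
[[ 0.6276  0.0205  0.012 ]
 [ 0.5855 -0.1518  0.012 ]
 [ 0.4906 -0.1297  0.012 ]
 [ 0.5306  0.0436  0.012 ]]
vise y dir deg 76.64109287066069 0.17757735543819791 0.09971060344408476
bolt [[ 0.6147 -0.1061  0.026 ]
 [ 0.4955 -0.0788  0.026 ]]
```

```bash
python3 -m handwheel '[[-2.97,0,-3.94,0,0,0],[-2.97,0,-3.94,0,0,0],[-2.97,0,-3.94,0,0,0],[-2.97,0,-3.94,0,0,0],[-2.97,0,-3.94,0,0,0],[-2.97,0,-3.94,0,0,0],[-2.97,0,-3.94,0,0,0],[-2.97,0,-3.94,0,0,0],[-2.97,0,-3.94,0,0,0],[-2.97,0,-3.94,0,0,0],[-2.97,0,-3.94,0,0,0],[-2.97,0,-3.94,0,0,0]]' 1 40
python3 -m handwheel '[[0,0,0,0,8,0],[0,0,0,0,8,0],[0,0,0,0,8,0],[0,0,0,0,8,0],[0,0,0,0,8,0],[0,0,0,0,8,0],[0,0,0,0,8,0],[0,0,0,0,8,0],[0,0,0,0,8,0],[0,0,0,0,8,0],[0,0,0,0,8,0],[0,0,0,0,0,0]]'
python3 -c "
from h import *
s=robot.read_state();print(s['joint_pos'].round(1) if hasattr(s['joint_pos'],'round') else s['joint_pos'])
cv2.imwrite('pics/w1.png',robot.get_image('wrist'))
c=cam('wrist',s);print(proj(c,[[.5837,.0516,.11],[.622,.1085,.117],[.567,-.02,.0935]]))"
```

```text
time_s: 1.3
tcp_pos: [0.5531, 0.0635, 0.4045]
tcp_rot: [-90.0, 0.0, 64.9]
ft_force: [0.9, 0.4, -0.0]
width: -0.0
time_s: 2.5
tcp_pos: [0.5524, 0.0655, 0.4042]
tcp_rot: [-90.0, 0.0, -23.1]
ft_force: [0.4, 0.5, 0.4]
width: -0.0
[-12.   17.3   3.  103.3  -1.   59.5 -31.8]
[[368.17023231 233.56817686]
 [391.54064618 143.3372124 ]
 [377.21594715 307.59013685]]
```

View pics/w1.png

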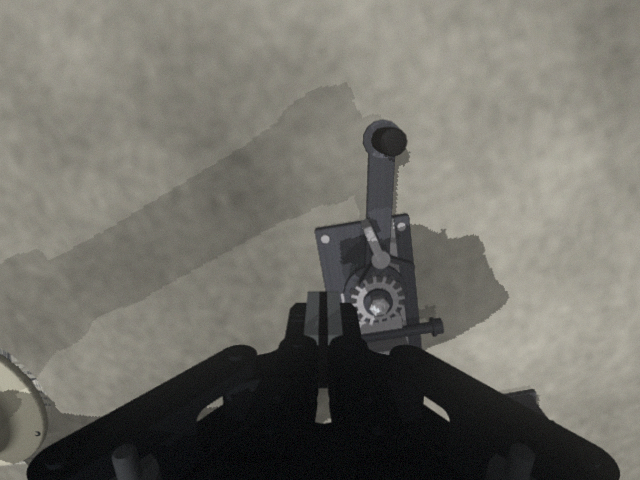

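The wrist view agrees with the measurements: tab top at (366,226), knob top at (390,142) and hub at (379,304), each within a few mm of prediction. Next I descend beside the tab and push.

```bash
python3 -m handwheel '[[0,3.4,0,0,0,0],[0,3.4,0,0,0,0],[0,3.4,0,0,0,0],[0,3.4,0,0,0,0],[0,0,0,0,0,0]]'
python3 -m handwheel '[[0.5,0,0,0,0,0],[0.5,0,0,0,0,0],[0.5,0,0,0,0,0],[0.3,0,0,0,0,0],[0.3,0,0,0,0,0]]'
python3 -m handwheel '[[0.3,0,0,0,0,0],[0.3,0,0,0,0,0],[0.3,0,0,0,0,0]]'
python3 -m handwheel '[[0.3,0,0,0,0,0],[0.3,0,0,0,0,0],[0.3,0,0,0,0,0]]'
python3 -c "
from h import *
cv2.imwrite('pics/w2.png',robot.get_image('wrist'))"
```

```text
time_s: 3.05
tcp_pos: [0.5501, 0.0652, 0.2642]
tcp_rot: [-90.3, 0.5, -22.9]
ft_force: [-1.2, -0.4, -0.2]
width: -0.0002
time_s: 3.55
tcp_pos: [0.5723, 0.0579, 0.2697]
tcp_rot: [-89.9, -0.0, -23.0]
ft_force: [-1.9, 2.1, 0.9]
width: -0.0002
time_s: 3.85
tcp_pos: [0.5804, 0.0537, 0.2686]
tcp_rot: [-90.0, 0.0, -23.1]
ft_force: [-2.2, 2.0, 0.2]
width: 0.0001
time_s: 4.15
tcp_pos: [0.5887, 0.05, 0.2685]
tcp_rot: [-90.0, 0.0, -23.1]
ft_force: [-1.5, 1.7, 0.4]
width: -0.0002
```

View pics/w2.png

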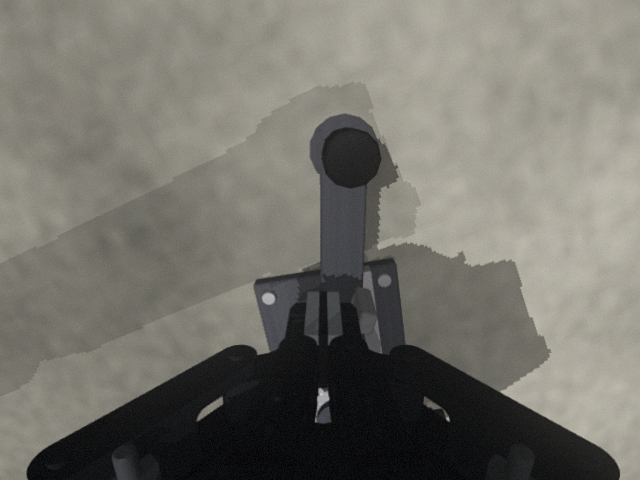

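The tab, now at about (366,305), is being carried right across the bar and the bar hasn't moved. I'll keep pushing until it reaches the stop.

```bash
python3 -m handwheel '[[0.25,0,0,0,0,0],[0.25,0,0,0,0,0]]'
python3 -m handwheel '[[0.2,0,0,0,0,0],[0.2,0,0,0,0,0]]'
python3 -m handwheel '[[0.2,0,0,0,0,0],[0.2,0,0,0,0,0]]'
```

```text
time_s: 4.4
tcp_pos: [0.5929, 0.0476, 0.2685]
tcp_rot: [-90.1, 0.1, -23.1]
ft_force: [-3.8, 0.2, -0.0]
width: 0.0002
time_s: 4.6
tcp_pos: [0.5964, 0.0458, 0.2683]
tcp_rot: [-90.1, 0.1, -23.1]
ft_force: [-4.4, -0.3, 0.8]
width: 0.0001
time_s: 4.8
tcp_pos: [0.5997, 0.0446, 0.2681]
tcp_rot: [-90.1, 0.2, -23.1]
ft_force: [-7.5, 1.0, 2.2]
width: 0.0002
```

```bash
python3 -m handwheel '[[-1,0,0,0,0,0],[-1,0,0,0,0,0],[0,-3.4,0,0,0,0],[0,-3.4,0,0,0,0],[0,-3.4,0,0,0,0],[0,-3.4,-2,0,0,0],[0,0,-2,0,0,0],[0,0,0,0,0,0],[0,0,0,0,0,0]]' 0.3
python3 -c "
from h import *
s=robot.read_state();im=robot.get_image('wrist');cv2.imwrite('pics/w3.png',im);np.save('w3.npy',np.r_[s['tcp_pos'],s['tcp_rot']])"
```

```text
time_s: 5.7
tcp_pos: [0.5662, 0.0167, 0.405]
tcp_rot: [-89.9, -0.1, -23.1]
ft_force: [-0.2, -0.1, -0.1]
width: 0.0302
```

View pics/w3.png

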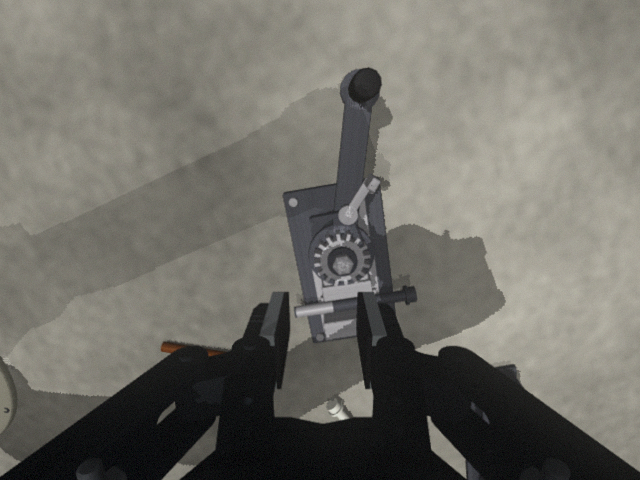

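The lever is fully on the clockwise side: the tab is at (375,183) and its pivot at (348,215). The knob top is at (366,83) and the hub at (343,261). Now I'll locate the knob again.

```bash
python3 - <<'E'
from h import *
v=np.load('w3.npy'); c=cam('wrist',{'tcp_pos':v[:3],'tcp_rot':v[3:]})
H=plane(c,[[343,261]],.0935)[0];N=plane(c,[[366,83]],.117)[0];t=plane(c,[[375,182]],.11)[0];pv=plane(c,[[348,214]],.089)[0]
d=N-H;a=np.degrees(np.arctan2(d[1],d[0]));l=t-pv;b=np.degrees(np.arctan2(l[1],l[0]))
print(H,N,np.hypot(*d[:2]),'bar',a,'handle',np.radians(76.6-a),'lever',np.radians(a-b),np.hypot(*l[:2]))
yaw=a-90; R=Ro.from_euler('xyz',[-90,0,v[5]],degrees=True).as_matrix()
S=np.array([.567,-.02]); k=S+.14*np.array([np.cos(np.radians(a)),np.sin(np.radians(a))]); print(k,'tool shift',R.T@(np.r_[k,.405]-v[:3]),'turn y',v[5]-yaw)
E
```

```text
[ 0.57045368 -0.01668618  0.0935    ] [0.63438141 0.1032898  0.117     ] 0.13594481090102312 bar 61.949621822727316 handle 0.25569733585573373 lever 0.46079445919460144 0.03421441295645948
[0.63283468 0.10355482] tool shift [ 2.71867165e-02 -3.34967391e-05  1.06011046e-01] turn y 4.958797029915797
```

```bash
python3 -m handwheel '[[0.7,0,2.65,0,0,0],[0.7,0,2.65,0,0,0],[0.7,0,2.65,0,0,0],[0.62,0,2.65,0,0,0],[0,0,0,0,5,0],[0,3,0,0,0,0],[0,3,0,0,0,0],[0,2.5,0,0,0,0],[0,0,0,0,0,0]]'
python3 -c "
from h import *
cv2.imwrite('pics/w4.png',robot.get_image('wrist'))"
```

```text
time_s: 6.65
tcp_pos: [0.6309, 0.1045, 0.3144]
tcp_rot: [-90.3, 0.4, -28.0]
ft_force: [-0.8, -0.1, 0.0]
width: 0.0298
```

View pics/w4.png

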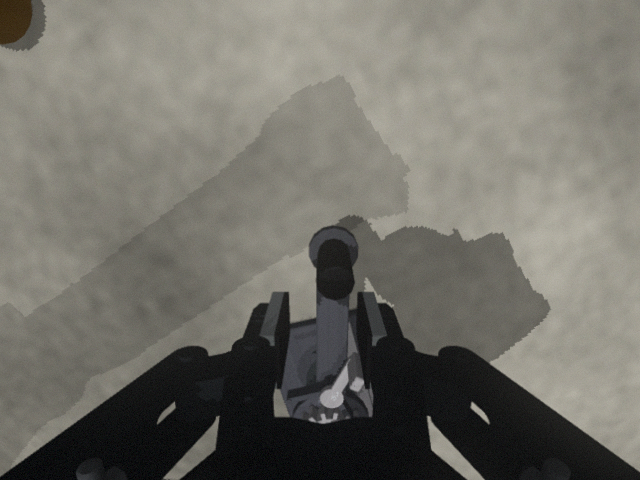

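The knob top is at (335,285) and the gap between the pads centres near column 323. I'll work out the sideways offset before going down.

```bash
python3 - <<'E'
from h import *
s=robot.read_state(); c=cam('wrist',s); p=np.array(s['tcp_pos']); print(p)
R=Ro.from_euler('xyz',s['tcp_rot'],degrees=True).as_matrix()
N=plane(c,[[335,285]],.117)[0]; print(N, R.T@(N-p), proj(c,p+R@np.array([0,.197,0])))
E
```

```text
[0.63194234 0.10435186 0.31693045]
[0.63617345 0.10181074 0.117     ] [0.00584625 0.19990566 0.00030419] [[323.65367889 287.97907565]]
```

```bash
python3 -m handwheel '[[0.5,0,0,0,0,0],[0,2,0,0,0,0],[0,2,0,0,0,0],[0,1.3,0,0,0,0],[0,1.2,0,0,0,0],[0,0,0,0,0,0],[0,0,0,0,0,0]]'
```

```text
time_s: 7.4
tcp_pos: [0.6377, 0.1006, 0.2551]
tcp_rot: [-90.0, -0.0, -28.1]
ft_force: [-0.4, 0.1, 0.2]
width: 0.0298
```

```bash
cat > st.py <<'E'
from h import *
s=robot.read_state();p=np.array(s['tcp_pos']);R=Ro.from_euler('xyz',s['tcp_rot'],degrees=True).as_matrix()
d=p[:2]-[.567,-.02];a=np.degrees(np.arctan2(d[1],d[0]));f=R.T@np.array(s['ft_force'])
print('t',round(s['time_s'],2),'r %.4f dir %.1f (handle~%.3f) yawdir %.1f z %.4f'%(np.hypot(*d),a,np.radians(76.6-a),s['tcp_rot'][2]+90,p[2]),'Ftool',f.round(1))
E
python3 -m handwheel '[[0.61,0,-0.013,0,2.5,0],[0.61,0,-0.013,0,2.5,0],[0.61,0,-0.013,0,2.5,0],[0.61,0,-0.013,0,2.5,0]]'; python3 st.py
python3 -m handwheel '[[0.61,0,-0.013,0,2.5,0],[0.61,0,-0.013,0,2.5,0],[0.61,0,-0.013,0,2.5,0]]'; python3 st.py
```

```text
time_s: 7.8
tcp_pos: [0.6572, 0.0879, 0.2553]
tcp_rot: [-90.0, 0.1, -38.1]
ft_force: [-4.1, 0.6, 0.5]
width: 0.0298
t 7.8 r 0.1407 dir 50.1 (handle~0.463) yawdir 51.9 z 0.2553 Ftool [-3.6 -0.5 -2.1]
time_s: 8.1
tcp_pos: [0.6713, 0.0755, 0.2551]
tcp_rot: [-90.0, 0.1, -45.7]
ft_force: [-3.8, 1.5, 1.4]
width: 0.0302
t 8.1 r 0.1414 dir 42.5 (handle~0.596) yawdir 44.3 z 0.2551 Ftool [-3.7 -1.4 -1.7]
```

```bash
python3 -m handwheel '[[0.5,0,-0.1,0,2,0]]'; python3 st.py
python3 -m handwheel '[[-0.98,0,-0.034,0,-4,0],[-0.98,0,-0.034,0,-4,0],[-0.98,0,-0.034,0,-4,0],[-0.98,0,-0.034,0,-4,0],[-0.98,0,-0.034,0,-4,0],[-0.98,0,-0.034,0,-4,0],[-0.98,0,-0.034,0,-4,0],[-0.98,0,-0.034,0,-4,0],[-0.98,0,-0.034,0,-4,0]]'; python3 st.py
python3 -m handwheel '[[-0.98,0,-0.034,0,-4,0],[-0.98,0,-0.034,0,-4,0],[-0.98,0,-0.034,0,-4,0],[-0.98,0,-0.034,0,-4,0],[-0.98,0,-0.034,0,-4,0],[-0.98,0,-0.034,0,-4,0],[-0.98,0,-0.034,0,-4,0],[-0.98,0,-0.034,0,-4,0]]'; python3 st.py
```

```text
time_s: 8.2
tcp_pos: [0.6747, 0.0714, 0.2551]
tcp_rot: [-89.9, 0.0, -47.7]
ft_force: [-2.1, 3.2, 1.3]
width: 0.0297
t 8.2 r 0.1413 dir 40.3 (handle~0.633) yawdir 42.3 z 0.2551 Ftool [-3.8 -1.3  0.6]
time_s: 9.1
tcp_pos: [0.6005, 0.1135, 0.2558]
tcp_rot: [-89.9, -0.3, -11.5]
ft_force: [1.7, 1.3, 0.7]
width: 0.0299
t 9.1 r 0.1377 dir 75.9 (handle~0.012) yawdir 78.5 z 0.2558 Ftool [ 1.4 -0.7  1.6]
time_s: 9.9
tcp_pos: [0.5232, 0.1079, 0.2558]
tcp_rot: [-90.0, -0.3, 20.5]
ft_force: [0.7, 1.1, -0.4]
width: 0.03
t 9.9 r 0.1352 dir 108.9 (handle~-0.564) yawdir 110.5 z 0.2558 Ftool [1.  0.4 0.8]
```

```bash
python3 -m handwheel '[[-0.8,0,0.3,0,-2,0],[0,0,0.1,0,0,0]]'; python3 st.py
python3 -m handwheel '[[0.98,0,-0.034,0,4,0],[0.98,0,-0.034,0,4,0],[0.98,0,-0.034,0,4,0],[0.98,0,-0.034,0,4,0],[0.98,0,-0.034,0,4,0],[0.98,0,-0.034,0,4,0]]'; python3 st.py
python3 -m handwheel '[[0.98,0,-0.034,0,4,0],[0.98,0,-0.034,0,4,0],[0.98,0,-0.034,0,4,0],[0.98,0,-0.034,0,4,0]]'; python3 st.py
```

```text
time_s: 10.1
tcp_pos: [0.5138, 0.108, 0.2556]
tcp_rot: [-90.1, -0.2, 22.3]
ft_force: [3.3, -0.5, 0.1]
width: 0.0301
t 10.1 r 0.1386 dir 112.6 (handle~-0.628) yawdir 112.3 z 0.2556 Ftool [ 2.9 -0.1 -1.7]
time_s: 10.7
tcp_pos: [0.5701, 0.1197, 0.2545]
tcp_rot: [-90.0, 0.1, -1.8]
ft_force: [-0.7, 0.4, 0.4]
width: 0.0299
t 10.7 r 0.1398 dir 88.7 (handle~-0.211) yawdir 88.2 z 0.2545 Ftool [-0.7 -0.4  0.4]
time_s: 11.1
tcp_pos: [0.6081, 0.114, 0.2544]
tcp_rot: [-90.0, 0.2, -17.8]
ft_force: [-2.8, 1.6, 2.4]
width: 0.0299
t 11.1 r 0.1401 dir 73.0 (handle~0.063) yawdir 72.2 z 0.2544 Ftool [-3.1 -2.4  0.6]
```

```bash
python3 -m handwheel '[[0.61,0,-0.013,0,2.5,0],[0.61,0,-0.013,0,2.5,0],[0.61,0,-0.013,0,2.5,0]]'; python3 st.py
python3 -m handwheel '[[0.61,0,-0.013,0,2.5,0],[0.61,0,-0.013,0,2.5,0]]'; python3 st.py
```

```text
time_s: 11.4
tcp_pos: [0.6251, 0.1078, 0.2544]
tcp_rot: [-90.0, 0.2, -25.2]
ft_force: [-4.1, 3.4, 2.0]
width: 0.0298
t 11.4 r 0.1404 dir 65.6 (handle~0.193) yawdir 64.8 z 0.2544 Ftool [-5.1 -2.   1.3]
time_s: 11.6
tcp_pos: [0.6359, 0.1024, 0.2544]
tcp_rot: [-90.0, 0.2, -30.2]
ft_force: [-3.3, 3.4, 2.1]
width: 0.0295
t 11.6 r 0.1405 dir 60.6 (handle~0.279) yawdir 59.8 z 0.2544 Ftool [-4.6 -2.1  1.3]
```

```bash
python3 -m handwheel '[[0.61,0,-0.013,0,2.5,0],[0.61,0,-0.013,0,2.5,0],[0.61,0,-0.013,0,2.5,0]]'; python3 st.py
python3 -m handwheel '[[0.61,0,-0.013,0,2.5,0],[0.61,0,-0.013,0,2.5,0]]'; python3 st.py
```

```text
time_s: 11.9
tcp_pos: [0.6513, 0.0926, 0.2544]
tcp_rot: [-90.0, 0.2, -37.7]
ft_force: [-2.7, 4.4, 1.0]
width: 0.0297
t 11.9 r 0.1407 dir 53.2 (handle~0.409) yawdir 52.3 z 0.2544 Ftool [-4.9 -1.   1.8]
time_s: 12.1
tcp_pos: [0.6609, 0.0849, 0.2545]
tcp_rot: [-89.9, 0.2, -42.7]
ft_force: [-0.9, 4.9, 0.1]
width: 0.0299
t 12.1 r 0.1408 dir 48.2 (handle~0.496) yawdir 47.3 z 0.2545 Ftool [-4.  -0.1  3. ]
```

```bash
python3 -m handwheel '[[0.61,0,-0.013,0,2.5,0],[0.61,0,-0.013,0,2.5,0]]'; python3 st.py
```

```text
time_s: 12.3
tcp_pos: [0.6697, 0.0764, 0.2545]
tcp_rot: [-89.9, 0.2, -47.7]
ft_force: [-0.7, 5.6, -0.3]
width: 0.0299
t 12.3 r 0.1408 dir 43.2 (handle~0.583) yawdir 42.3 z 0.2545 Ftool [-4.6  0.3  3.3]
```

```bash
python3 -m handwheel '[[0.5,0,-0.01,0,2,0],[0.15,0,-0.01,0,0.5,0]]'; python3 st.py
python3 -m handwheel '[[-0.98,0,-0.02,0,-4,0],[-0.98,0,-0.02,0,-4,0],[-0.98,0,-0.02,0,-4,0],[-0.98,0,-0.02,0,-4,0],[-0.98,0,-0.02,0,-4,0],[-0.98,0,-0.02,0,-4,0],[-0.98,0,-0.02,0,-4,0],[-0.98,0,-0.02,0,-4,0],[-0.98,0,-0.02,0,-4,0]]'; python3 st.py
python3 -m handwheel '[[-0.98,0,-0.02,0,-4,0],[-0.98,0,-0.02,0,-4,0],[-0.98,0,-0.02,0,-4,0],[-0.98,0,-0.02,0,-4,0],[-0.98,0,-0.02,0,-4,0],[-0.98,0,-0.02,0,-4,0],[-0.98,0,-0.02,0,-4,0],[-0.98,0,-0.02,0,-4,0],[-0.7,0,0,0,-2.5,0]]'; python3 st.py
```

```text
time_s: 12.5
tcp_pos: [0.6741, 0.0706, 0.2545]
tcp_rot: [-89.9, 0.1, -50.1]
ft_force: [-0.4, 5.1, 0.2]
width: 0.03
t 12.5 r 0.1403 dir 40.2 (handle~0.635) yawdir 39.9 z 0.2545 Ftool [-4.2 -0.2  3. ]
time_s: 13.4
tcp_pos: [0.6013, 0.1147, 0.2548]
tcp_rot: [-90.1, -0.1, -14.0]
ft_force: [1.2, -2.0, -0.2]
width: 0.0298
t 13.4 r 0.1390 dir 75.7 (handle~0.015) yawdir 76.0 z 0.2548 Ftool [ 1.7  0.2 -1.7]
time_s: 14.3
tcp_pos: [0.5172, 0.1113, 0.255]
tcp_rot: [-90.1, -0.1, 20.5]
ft_force: [1.7, 0.1, -0.7]
width: 0.0302
t 14.3 r 0.1405 dir 110.8 (handle~-0.596) yawdir 110.5 z 0.2550 Ftool [ 1.6  0.7 -0.5]
```

```bash
python3 -m handwheel '[[-0.4,0,0,0,-1.5,0],[0.98,0,-0.03,0,4,0],[0.98,0,-0.03,0,4,0],[0.98,0,-0.03,0,4,0],[0.98,0,-0.03,0,4,0]]'; python3 st.py
python3 -m handwheel '[[0.61,0,-0.013,0,2.5,0],[0.61,0,-0.013,0,2.5,0],[0.61,0,-0.013,0,2.5,0]]'; python3 st.py
```

```text
time_s: 14.8
tcp_pos: [0.5511, 0.1203, 0.2545]
tcp_rot: [-90.0, 0.1, 5.7]
ft_force: [-1.7, -0.5, 1.0]
width: 0.0298
t 14.8 r 0.1412 dir 96.5 (handle~-0.347) yawdir 95.7 z 0.2545 Ftool [-1.7 -1.  -0.4]
time_s: 15.1
tcp_pos: [0.5692, 0.1212, 0.2544]
tcp_rot: [-90.0, 0.1, -1.7]
ft_force: [-2.3, 1.8, 0.1]
width: 0.0299
t 15.1 r 0.1412 dir 89.1 (handle~-0.218) yawdir 88.3 z 0.2544 Ftool [-2.4 -0.1  1.7]
```

```bash
python3 -m handwheel '[[0.61,0,-0.013,0,2.5,0],[0.61,0,-0.013,0,2.5,0]]'; python3 st.py
```

```text
time_s: 15.3
tcp_pos: [0.5809, 0.1207, 0.2543]
tcp_rot: [-90.0, 0.2, -6.7]
ft_force: [-3.9, 0.9, 3.2]
width: 0.0296
t 15.3 r 0.1414 dir 84.4 (handle~-0.135) yawdir 83.3 z 0.2543 Ftool [-4.  -3.2  0.4]
```

```bash
python3 -m handwheel '[[0.61,0,-0.013,0,2.5,0],[0.61,0,-0.013,0,2.5,0]]'; python3 st.py
```

```text
time_s: 15.5
tcp_pos: [0.5928, 0.1191, 0.2543]
tcp_rot: [-90.0, 0.2, -11.7]
ft_force: [-3.5, 1.9, 3.0]
width: 0.0302
t 15.5 r 0.1414 dir 79.5 (handle~-0.051) yawdir 78.3 z 0.2543 Ftool [-3.8 -3.   1.2]
```

Still driving freely. I'll go on in small checked steps.

```bash
python3 -m handwheel '[[0.61,0,-0.013,0,2.5,0],[0.61,0,-0.013,0,2.5,0]]' >/dev/null; python3 st.py
```

```text
t 15.7 r 0.1416 dir 74.6 (handle~0.035) yawdir 73.3 z 0.2543 Ftool [-4.8 -2.6  1.1]
```

```bash
python3 -m handwheel '[[0.61,0,-0.02,0,2.5,0],[0.61,0,-0.02,0,2.5,0]]' >/dev/null; python3 st.py
```

```text
t 15.9 r 0.1416 dir 69.7 (handle~0.120) yawdir 68.4 z 0.2543 Ftool [-4.4 -2.2  1.4]
```

```bash
python3 -m handwheel '[[0.61,0,-0.02,0,2.5,0]]' >/dev/null; python3 st.py
```

```text
t 16.0 r 0.1417 dir 67.2 (handle~0.163) yawdir 65.9 z 0.2543 Ftool [-3.9 -2.1  2. ]
```

```bash
python3 -m handwheel '[[0.61,0,-0.03,0,2.5,0],[0.61,0,-0.03,0,2.5,0]]' >/dev/null; python3 st.py
```

```text
t 16.2 r 0.1413 dir 62.3 (handle~0.249) yawdir 60.9 z 0.2543 Ftool [-4.3  0.2  2.1]
```

```bash
python3 -m handwheel '[[0.61,0,-0.03,0,2.5,0]]' >/dev/null; python3 st.py
```

```text
t 16.3 r 0.1410 dir 59.9 (handle~0.292) yawdir 58.4 z 0.2542 Ftool [-5.6 -0.6  2.3]
```

```bash
python3 -m handwheel '[[0.61,0,-0.03,0,2.5,0]]' >/dev/null; python3 st.py
```

```text
t 16.4 r 0.1409 dir 57.4 (handle~0.334) yawdir 55.9 z 0.2542 Ftool [-4.8 -0.3  3.9]
```

```bash
python3 -m handwheel '[[0.61,0,-0.03,0,2.5,0]]' >/dev/null; python3 st.py
```

```text
t 16.5 r 0.1409 dir 55.1 (handle~0.375) yawdir 53.4 z 0.2541 Ftool [-6.  -0.3  3.9]
```

The force is starting to rise, so I'll use single small rows.

```bash
python3 -m handwheel '[[0.5,0,-0.03,0,2,0]]' >/dev/null; python3 st.py
```

```text
t 16.6 r 0.1409 dir 53.2 (handle~0.408) yawdir 51.4 z 0.2542 Ftool [-7.9 -1.9  3. ]
```

```bash
python3 -m handwheel '[[0.4,0,-0.02,0,1.6,0]]' >/dev/null; python3 st.py
```

```text
t 16.7 r 0.1409 dir 51.7 (handle~0.434) yawdir 49.9 z 0.2541 Ftool [-8.4 -1.3  3.9]
```

```bash
python3 -m handwheel '[[0.3,0,-0.01,0,1,0]]' >/dev/null; python3 st.py
```

```text
t 16.8 r 0.1409 dir 50.7 (handle~0.453) yawdir 48.9 z 0.2541 Ftool [-7.9 -2.5  4. ]
```

```bash
python3 -m handwheel '[[0,0,0,0,0,0],[0,0,0,0,0,0]]' >/dev/null; python3 st.py
```

```text
t 17.0 r 0.1409 dir 50.6 (handle~0.454) yawdir 49.0 z 0.2542 Ftool [-6.1 -0.3  3.9]
```

The handle stiffened from about 4.5 N to 8 N, well short of its stop. I'll centre the fingers, lift off and check.

```bash
python3 -m handwheel '[[-0.5,0,0,0,0,0],[0,0,0,0,0,0],[0,0,0,0,0,0],[0,-1,0,0,0,0],[0,-2,0,0,0,0],[0,-4,0,0,0,0],[0,-4,0,0,0,0],[0,-4,-2,0,0,0],[0,0,-4,0,0,0],[0,0,-3,0,0,0],[0,0,0,0,0,0],[0,0,0,0,0,0]]' 0.15; python3 st.py
python3 -c "
from h import *
im=robot.get_image('wrist');t=robot.get_image('top')[195:285,245:395];s=robot.get_image('scene')[215:310,255:405]
cv2.imwrite('pics/top9.png',robot.get_image('top'))
r=lambda a:cv2.resize(a,(398,300),interpolation=cv2.INTER_CUBIC)
cv2.imwrite('pics/f.png',np.vstack([np.hstack([r(t),cv2.convertScaleAbs(r(s),alpha=1.3)]),r(im[20:320,120:518]).repeat(2,1)[:, 200:200+796] if 0 else np.hstack([r(im[80:380,150:548]),r(im)])]))"
```

```text
time_s: 18.2
tcp_pos: [0.5946, 0.0186, 0.4061]
tcp_rot: [-89.9, -0.1, -41.4]
ft_force: [0.2, 0.6, -0.3]
width: 0.0362
t 18.2 r 0.0474 dir 54.5 (handle~0.386) yawdir 48.6 z 0.4061 Ftool [-0.3  0.3  0.5]
```

View pics/f.png

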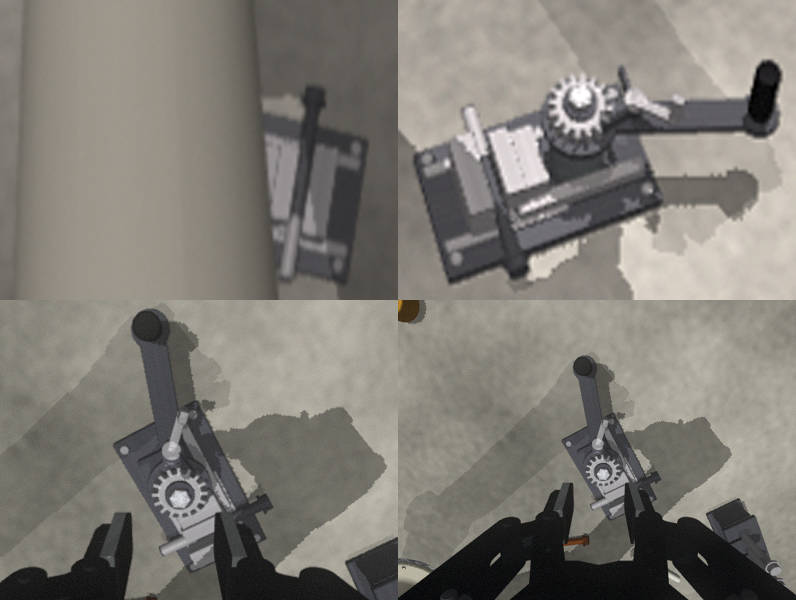

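The final views show the jaw face against the bolt, the bolt lying along its trough, the lever still on the clockwise side and the gripper clear of everything. I'm handing in.

```bash
python3 -c "
from h import *
print(robot.close_job(), robot.read_state()['time_s'])"
```

```text
the job is handed in; nothing more can be done
the job is handed in; nothing more can be done
```

The bolt is clamped and the job is handed in, about 18 s into the 64 s. The hand-in gives no verdict.

**What I did:** I pushed the thumb lever over with closed fingers. It measured about 0.46 rad, at its stop. I then swung the handle by its knob between loosely set fingers: part of a stroke, a full stroke, then most of another. I stopped when the handle stiffened and lifted the gripper clear.

**Last checks:**
- **Clamping force:** the knob force rose from about 4.5 N driving freely to 8 N. From the figures you gave, I estimate about 60 N on the bolt. This is an estimate, as the jaw force can't be read directly.
- **Handle position:** the handle stopped near 0.42 rad, short of its 0.6 stop, so the stiffness came from the bolt and not the stop.
- **Wheel turn:** I estimate about 1.8 rad in all, within the expected 1.3 to 2.1.
- **Pictures:** the jaw sits against the bolt, the bolt lies along its trough, and the lever is still on the clockwise side.
- **After letting go:** the wrist force read under 1 N.

In the last top view the arm hid part of the vise, so the scene and wrist views carried that check. I did not measure the other items on the bench again, but the gripper's path stayed clear of them. No check failed or disagreed, apart from position differences of up to about 5 mm between camera views.

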